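# Clamp a mounted sample with three clicks and hold the lever

### The job

Take the mounted sample that stands on the round steel hardness block and stand it upright in the bench clamp, between the jaw and the V-shaped stop, and let go of it. Then take the clamp's lever by its upright grip post and advance it by exactly three clicks, not a fourth, so that the jaw presses the sample into the V; finish while still holding the lever there, because it springs back when let go. Leave the other samples where they stand.

Things in the scene. Friction and masses are not known exactly. Their poses are not given: they have to be found in the camera images.
- sample_mid (a point): centre (half-way up) of the sample to clamp: a short upright cylinder, 32 mm in diameter and 21 mm high, under 0.1 kg, standing loose on the hardness block
- hardness_block: round steel hardness reference block, 60 mm in diameter, 12 mm high, fixed to the table; origin at the centre of its underside
- clamp: bench clamp fixed to the table: grey base plate 12 mm thick, spanning x -63 to +41 mm and y -105 to +60 mm of its frame. Origin on the table; x points away from the robot at yaw 0, y to the left, z up. At +y stands a V-shaped stop (two steel walls at 90 degrees, open toward -y); the sliding jaw comes from -y; the lever is on the -y end
- seat (a point): point on the plate's top (12 mm above the table) at x 0, y +25 mm of the clamp's frame: where the sample's axis stands when pressed fully into the V. The jaw's face rests 24 mm from it toward -y: the sample has 8 mm of play along y. Jaw and V rise 7 to 8 mm above the plate; the V reaches 23 mm to either side in x, so fingers closing along the clamp's x must stay above it
- lever_pivot (a point): point on the lever's vertical pivot axis, at x 0, y -60 mm of the clamp's frame, 12 mm above the table. The arm points from here to the clamp's -x, at rest turned 0.5 rad toward -y; advancing swings the grip post toward +y (clockwise from above) and drives the jaw toward +y, 20 mm a radian; its sprung pad meets the sample between the first and the second click
- lever (a joint): lever angle in rad, 0 at rest, growing as it advances. A sprung plunger clicks over ribs at 0.1, 0.3, 0.5, 0.7 and 0.9; the notches are at 0.2 (one click), 0.4 (two), 0.6 (three), 0.8 (four); end stop 1.0. A return spring stronger than the clicks always drives it back to 0. The push needed at the grip post is about 3 to 10 N, highest at the start of each click
- grip_post: upright black round grip post at the lever's end, free to turn about its own axis, 16 mm in diameter, 53 mm long, 95 mm from the pivot axis; origin at the centre of its foot, 38 mm above the table (its top is at 91 mm); the flat lever arm is right below it
- post_mid (a point): centre of the grip post, 68 mm above the table: the place to hold it
- jaw_pad: sprung aluminium pad at the front of the jaw, 26 mm wide, 7 mm high, facing +y of the clamp's frame (origin far from its face; use it only to tell the jaw)
- spare_a_mid (a point): centre of another mounted sample, 30 mm in diameter, 17 mm high, loose on the table; leave alone
- spare_b_mid (a point): centre of another mounted sample, 26 mm in diameter, 16 mm high, loose on the table; leave alone
Not all that is in view belongs to the job. There is more than one size of the part that bears sample_mid; the job needs the middle-sized.

How it is judged:
By the outcome, as a careful person would: the job done as asked, in the order asked, and still so for the second after the job is handed in, while the arm keeps its last pose, push and grip.
It also fails if it takes over 48 s, if anything falls off the work surface, if the arm or the gripper's body presses on something with over 40 N, if the wrist force passes 120 N, or if a joint passes its speed limit or range.

### The arm

A 7-joint arm with a two-finger parallel gripper is mounted at the origin on a cart in front of the work surface, level with it; the furniture and walls round the work are solid. World frame = base frame: x ahead of the robot, y to its left, z up, the work surface at z = 0. Lengths are in m, angles in rad, forces in N, time in s.
With the tool pointing down it reaches from about 0.4 to 0.925 m from the base axis. Payload 5.6 kg.
Tool frame: the origin (TCP) lies on the centre line of the jaws, within the pads' length; the fingertips stand 11 mm ahead of it and the grasp point (between the pads) lies 8 mm behind it (bot.tips_ahead is the distance from the TCP to the fingertips, in m); z points along the fingers, y is the line along which they close (so a half turn about z gives the same grasp; the last joint's range is limited). The gripper opens to 85 mm and grips with 20 to 120 N. Pads are 22 mm wide; open, the fingers measure 114 mm over their backs; the gripper's body (76 mm by 85 mm) begins 54 mm behind the grasp point. The pads swing forward as they close: fully open they stand 13 mm farther back than shut.
Start: joints at [-1.297, 0.468, -0.012, 1.603, 0.006, 1.071, -0.056], TCP at [0.203, 0.618, 0.242] pointing down, gripper open.
Joint ranges: [-2.53, 2.53], [-0.31, 2.02], [-1.57, 1.55], [0.28, 2.44], [-1.29, 4.43], [0.15, 1.84], [-2.92, 2.92]. Speed limits (rad/s): [2.57, 2.57, 3.14, 3.14, 3.14, 3.14, 3.14].

### API

Orientations are given as [roll, pitch, yaw] about the fixed x, y, z axes, in that order (R = Rz(yaw) Ry(pitch) Rx(roll)).
In Python, from station import bot, viewer gives the robot as it stands.
- The arm moves only by the tool step_arm, never from a script. Its arguments are lists of equal length, an entry for each row: "xyz": the shift along the tool's x, y, z in mm, a list of three; "rot": the turn, a rotation vector about the tool's x, y, z in degrees, a list of three; "claw": the opening in per cent of the stroke, from 0 (shut) to 100 (fully open). A call has 1 to 12 rows; each row shifts and turns the commanded pose from where the row before left it, along the tool's axes as they then stand; what a row does not reach is not made up. A row lasts 1/12 s, in which the tool goes at most 41.7 mm and 7.16 degrees, less where a joint would pass 70% of its speed; a pose out of reach is approached as far as the arm can. A call with a gripper value outside its range is refused whole. The fingers move at their own pace and stop on an object; the grip force is fixed at half the most. Time passes only in rows, so rows that do not move let the fingers close. It gives the time, the measured TCP pose, the force, the opening and the grip force at its end, in the units of the state.
- bot.state(): the state, without advancing time (a new reading comes with each control period).
- viewer.snapshot(name): name is "side" or "top" or "wrist"; returns a dict with "frame" (420x560x3 uint8, red, green, blue), "camera_matrix" (3x3 intrinsics, pixels), "k1" (the pictures are not rectified: a ray, as slopes to the right and down, at radius r is drawn at 1 + k1 r^2 times it, then the intrinsics apply), "R" (3x3) and "t" (3): a world point X has camera coordinates R X + t; the wrist camera has in their place "mount" (4x4, takes a point from camera to tool coordinates, whose origin is the TCP and whose axes are the flange's). Camera axes: x right, y down, z forward; pixel columns grow to the right and rows downward; lengths in m; the calibration is good to about 2 mm. A picture is of the moment at which its call begins: read the wrist's pose just before it. There is no depth.
- bot.finish_job(): hands the job in; it is judged then, once.
Trained networks look in a picture, given as the dict that the camera call returned (one of the last four; its "shot" number tells which), for a name from the list of things; names that differ only in an ending like _2 or _b are one class to them, and where a whole thing is asked for, a point or a joint stands for the part that bears it (a point fixed in the world has none). Each returns a list of dicts, best first, with "conf" (0 to 1); they miss things now and then, are a little off and sometimes report something else, mostly with a low value. They report only what shows in the picture. A call takes as long as a camera call. They do not tell look-alikes from the thing itself.
- viewer.find_in(picture, thing): "xy" ([column, row] in pixels, amid what is visible of it).
The state is a dict: "t": time; "qpos": joint angles; "joint_velocities": joint speeds; "joint_torque": joint torques, N m; "position": TCP position; "eef_rot": TCP orientation; "wrist_force": force on the tool from outside, world axes, zero at the start; "ft_torque": the same for the moment, N m; "opening": opening from 0.0 (shut) to 1.0 (fully open); "grip_force": force on a finger pad.
Only numpy, scipy, OpenCV 4.12 (cv2) and the standard library are available. Lean on these libraries where they do the work, as an engineer would, in place of code of your own. Each camera call takes 0.05 s, during which the arm holds its last target. There are 200 camera calls.

## Working session

There is one attempt and no reset: what is moved stays moved. The work goes in short steps, Python scripts to look and compute and a tool call to move; the robot and the scene stay as the last step left them, time stands still between calls to the robot, and variables do not carry over. Pictures are saved under pics/ and viewed, at most 10 in all, crops included, and the job is handed in when it is done.

Besides the shell and the picture viewer there is one more tool, called as name(argument=value, ...) on one line, values as JSON. step_arm: Moves the arm, as the interface text tells. Its arguments: {"type":"object","properties":{"xyz":{"type":"array","items":{"type":"array","items":{"type":"number"}}},"rot":{"type":"array","items":{"type":"array","items":{"type":"number"}}},"claw":{"type":"array","items":{"type":"number"}}},"required":["xyz","rot","claw"]}

```bash
mkdir -p pics
cat > h.py <<'E'
import numpy as np, cv2
from station import bot, viewer
from scipy.spatial.transform import Rotation as Ro
def pose():
    s=bot.state(); T=np.eye(4); T[:3,:3]=Ro.from_euler('xyz',s['eef_rot']).as_matrix(); T[:3,3]=s['position']; return T
def snap(name):
    T=pose(); p=viewer.snapshot(name)
    if name=='wrist':
        C=T@np.array(p['mount']); R=C[:3,:3].T; t=-R@C[:3,3]
    else: R=np.array(p['R']); t=np.array(p['t'])
    p['_R']=R; p['_t']=t; return p
def ray(p,uv):
    K=np.array(p['camera_matrix']); k1=p['k1']
    d=np.array([(uv[0]-K[0,2])/K[0,0],(uv[1]-K[1,2])/K[1,1]]); u=d.copy()
    for _ in range(30): u=d/(1+k1*(u@u))
    R=p['_R'];t=p['_t']
    return -R.T@t, R.T@np.array([u[0],u[1],1.])
def at_z(p,uv,z):
    c,d=ray(p,uv); return c+d*(z-c[2])/d[2]
def proj(p,X):
    x=p['_R']@np.array(X)+p['_t']; u=x[:2]/x[2]; u=u*(1+p['k1']*(u@u)); K=np.array(p['camera_matrix'])
    return np.array([K[0,0]*u[0]+K[0,2],K[1,1]*u[1]+K[1,2]])
def tri(ps,uvs):
    A=np.zeros((3,3));b=np.zeros(3)
    for p,uv in zip(ps,uvs):
        c,d=ray(p,uv); d/=np.linalg.norm(d); M=np.eye(3)-np.outer(d,d); A+=M;b+=M@c
    return np.linalg.solve(A,b)
def save(p,n,img=None): cv2.imwrite('pics/'+n,cv2.cvtColor(p['frame'] if img is None else img,cv2.COLOR_RGB2BGR))
E
python3 - <<'E'
from h import *
np.set_printoptions(precision=3,suppress=True)
s=bot.state();print(s)
for n in ['top','side']:
    p=snap(n); save(p,n+'1.png'); print(n,'cam',-p['_R'].T@p['_t'])
    for th,z in [('sample_mid',.0225),('hardness_block',.012),('clamp',.012),('grip_post',.065),('post_mid',.068),('jaw_pad',.016),('spare_a_mid',.0085),('spare_b_mid',.008),('lever',.03)]:
        for r in viewer.find_in(p,th)[:5]: print(th,np.array(r['xy']),round(r['conf'],2),at_z(p,r['xy'],z))
E
```

```text
{'t': 0.0, 'qpos': array([-1.297,  0.468, -0.012,  1.604,  0.006,  1.071, -0.056]), 'joint_velocities': array([-0.   , -0.001, -0.   , -0.001,  0.   ,  0.001, -0.001]), 'joint_torque': array([ -0.   , -53.239,   0.021, -25.131,   0.011,   0.007,   0.   ]), 'position': array([0.202, 0.617, 0.241]), 'eef_rot': array([-3.14 ,  0.   ,  2.825]), 'wrist_force': array([-0.342,  0.071,  0.159]), 'ft_torque': array([ 0.01 , -0.07 , -0.018]), 'grip_force': 0.0, 'opening': 0.9956226738294215}
top cam [0.346 0.15  0.908]
sample_mid [169.9 266.5] 0.91 [0.417 0.312 0.022]
sample_mid [196.5 220.5] 0.82 [0.505 0.263 0.022]
hardness_block [206.3 214.4] 0.83 [0.519 0.246 0.012]
clamp [315.4 184.7] 0.71 [0.577 0.029 0.012]
grip_post [376.3 201. ] 0.54 [ 0.531 -0.078  0.065]
grip_post [206.1 215.5] 0.15 [0.506 0.24  0.065]
post_mid [346.  181.9] 0.73 [ 0.568 -0.022  0.068]
post_mid [215.6 271.8] 0.35 [0.403 0.222 0.068]
jaw_pad [306.3 180.5] 0.43 [0.585 0.047 0.016]
spare_a_mid [215.6 272.7] 0.45 [0.405 0.227 0.008]
spare_b_mid [126.  224.4] 0.55 [0.501 0.4   0.008]
lever [344.9 182.2] 0.94 [ 0.577 -0.027  0.03 ]
lever [305.3 182.1] 0.36 [0.578 0.051 0.03 ]
side cam [ 0.008 -0.568  0.645]
sample_mid [213.1 200.6] 0.51 [0.417 0.316 0.022]
sample_mid [257.2 199.3] 0.5 [0.51  0.257 0.022]
hardness_block [261.4 206.1] 0.48 [0.51  0.238 0.012]
hardness_block [341.1 243.9] 0.46 [0.572 0.009 0.012]
clamp [339.5 238.5] 0.74 [0.582 0.026 0.012]
grip_post [354.9 252.2] 0.69 [ 0.53  -0.075  0.065]
post_mid [349.8 250.6] 0.59 [ 0.522 -0.068  0.068]
jaw_pad [226.2 222.8] 0.51 [0.401 0.222 0.016]
spare_a_mid [225.  223.9] 0.58 [0.401 0.229 0.008]
spare_b_mid [227.9 183.3] 0.49 [0.5   0.39  0.008]
lever [354.6 241.5] 0.82 [ 0.586 -0.018  0.03 ]
```

Run:
```python
import cv2
t=cv2.imread('pics/top1.png'); c=t[130:310,100:420]; cv2.imwrite('pics/top1c.png',cv2.resize(c,(800,450),interpolation=cv2.INTER_CUBIC))
t=cv2.imread('pics/side1.png'); c=t[150:330,180:420]; cv2.imwrite('pics/side1c.png',cv2.resize(c,(800,600),interpolation=cv2.INTER_CUBIC))
```

```text
(no output)
```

View pics/top1c.png

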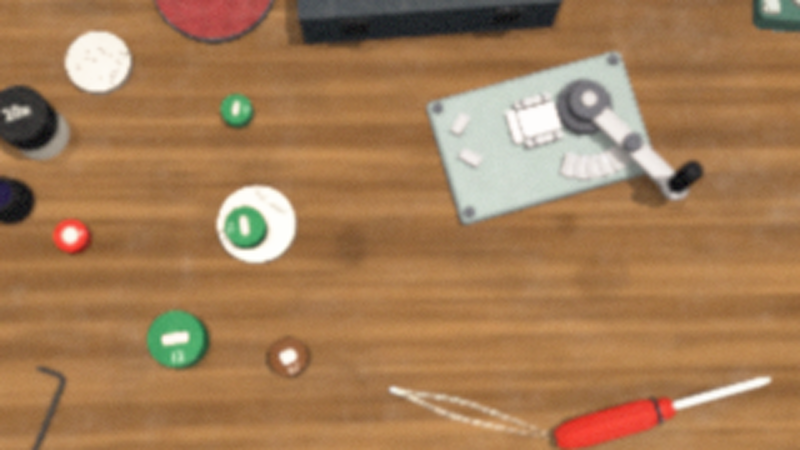

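View pics/side1c.png

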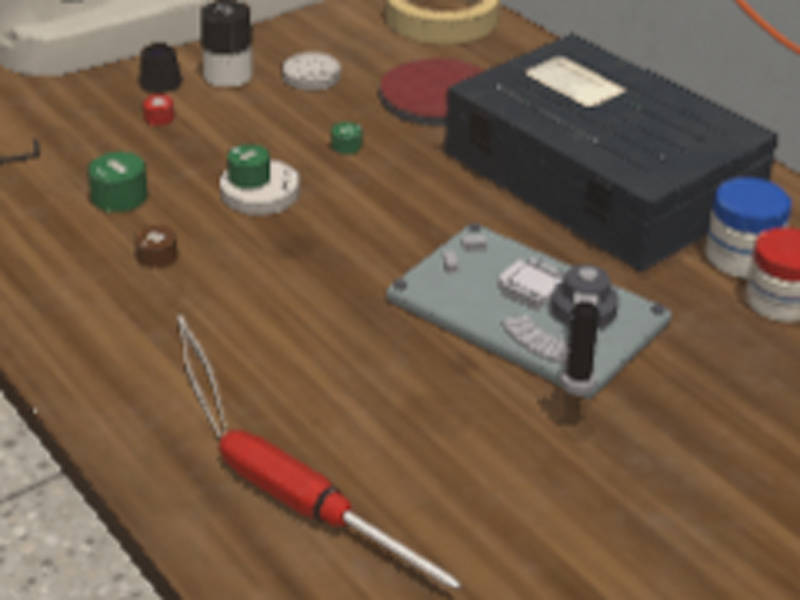

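Top crop: the three green samples are the small one at (236,110), one on the white block at (245,226) and the large one at (177,340). The one on the block fits: it is the middle size and stands on the steel block. The clamp is at crop (430–650, 55–220), yawed about +0.26, with the post at (686,177). Next I move closer.

```bash
cat >> h.py <<'E'
def plan(xyz,yaw=None,tilt0=True):
    T=pose(); G=T.copy(); G[:3,3]=xyz
    if yaw is not None: G[:3,:3]=Ro.from_euler('xyz',[np.pi,0,yaw]).as_matrix()
    d=T[:3,:3].T@(G[:3,3]-T[:3,3])*1000
    rv=Ro.from_matrix(T[:3,:3].T@G[:3,:3]).as_rotvec(degrees=True)
    d2=G[:3,:3].T@(G[:3,3]-T[:3,3])*1000
    print('shift(cur axes)',d.round(1),'rot',rv.round(2),'shift(target axes)',d2.round(1),'rows>=',np.ceil(np.linalg.norm(d)/41.7),np.ceil(np.linalg.norm(rv)/7.16))
E
python3 - <<'E'
from h import *
np.set_printoptions(precision=3,suppress=True)
print(bot.tips_ahead); p=snap('wrist'); print(np.array(p['mount'])); print(p['camera_matrix'],p['k1'])
plan([.49,.19,.26],1.83)
E
```

```text
0.011
[[-0.001 -0.944 -0.329  0.085]
 [ 1.    -0.001  0.     0.001]
 [-0.001 -0.329  0.944 -0.132]
 [ 0.     0.     0.     1.   ]]
[[339.486   0.    281.95 ]
 [  0.    339.486 208.613]
 [  0.      0.      1.   ]] -0.02855870399123977
shift(cur axes) [-406.4 -316.8  -17.7] rot [ 0.    0.   56.99] shift(target axes) [-487.   168.2  -17.7] rows>= 13.0 8.0
```

step_arm(xyz=[[-32, -25, -1.5], [-32, -25, -1.5], [-32, -25, -1.5], [-32, -25, -1.5], [-32, -25, -1.5], [-32, -25, -1.5], [-32, -25, -1.5], [-32, -25, -1.5], [-32, -25, -1.5], [-32, -25, -1.5], [-32, -25, -1.5], [-32, -25, -1.5]], rot=[[0, 0, 0], [0, 0, 0], [0, 0, 0], [0, 0, 0], [0, 0, 0], [0, 0, 0], [0, 0, 0], [0, 0, 0], [0, 0, 0], [0, 0, 0], [0, 0, 0], [0, 0, 0]], claw=[100, 100, 100, 100, 100, 100, 100, 100, 100, 100, 100, 100])

```text
t: 2.05
position: [0.4748, 0.2112, 0.2608]
eef_rot: [3.141, 0.001, 2.825]
wrist_force: [0.6, 0.9, 0.4]
opening: 0.999
grip_force: 0.0
```

step_arm(xyz=[[0, 0, 0], [0, 0, 0], [0, 0, 0], [0, 0, 0], [0, 0, 0], [0, 0, 0], [0, 0, 0], [0, 0, 0], [0, 0, 0], [0, 0, 0]], rot=[[0, 0, 7.1], [0, 0, 7.1], [0, 0, 7.1], [0, 0, 7.1], [0, 0, 7.1], [0, 0, 7.1], [0, 0, 7.1], [0, 0, 7.1], [0, 0, 0], [0, 0, 0]], claw=[100, 100, 100, 100, 100, 100, 100, 100, 100, 100])

```text
t: 2.88
position: [0.4739, 0.2131, 0.2604]
eef_rot: [3.141, -0.0, 1.837]
wrist_force: [-0.6, -0.1, -1.0]
opening: 0.998
grip_force: 0.0
```

Run:
```python
from h import *
np.set_printoptions(precision=4,suppress=True)
s=bot.state(); print(s['position'],s['eef_rot'],s['qpos'],s['t'])
p=snap('wrist'); save(p,'w2.png')
for th,z in [('sample_mid',.0225),('hardness_block',.012),('clamp',.012),('post_mid',.068),('jaw_pad',.016)]:
    for r in viewer.find_in(p,th)[:4]: print(th,np.array(r['xy']),round(r['conf'],2),at_z(p,r['xy'],z))
```

```text
[0.4739 0.2131 0.2604] [ 3.1414 -0.0001  1.8371] [-0.7792  0.2259  0.3403  1.9197 -0.0884  1.0101 -0.1335] 2.8833
sample_mid [400.6 151.8] 0.74 [0.5938 0.2693 0.0225]
sample_mid [322.5 137.7] 0.68 [0.5067 0.2612 0.0225]
sample_mid [256.5  64.8] 0.68 [0.4208 0.3133 0.0225]
hardness_block [325.6 151.5] 0.8 [0.5162 0.2465 0.012 ]
clamp [316.9 314.1] 0.91 [0.5707 0.037  0.012 ]
post_mid [320.4 138.8] 0.49 [0.4984 0.2639 0.068 ]
jaw_pad [327.4 309.3] 0.57 [0.5806 0.0504 0.016 ]
```

View pics/w2.png

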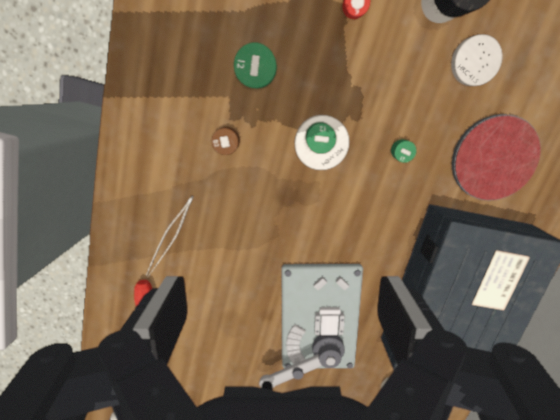

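```bash
cat > fit.py <<'E'
from h import *
from scipy.optimize import least_squares
def cyl_mask(p,c,r,z0,z1):
    a=np.linspace(0,2*np.pi,60); P=np.array([proj(p,[c[0]+r*np.cos(t),c[1]+r*np.sin(t),z]) for z in(z0,z1) for t in a])
    h=cv2.convexHull(P.astype(np.float32)); m=cv2.moments(h); return np.array([m['m10'],m['m01']])/m['m00'], m['m00']
def blob(mask,uv,r=25):
    n,l,st,ce=cv2.connectedComponentsWithStats(mask.astype(np.uint8))
    u,v=int(round(uv[0])),int(round(uv[1])); w=l[v-4:v+5,u-4:u+5]; w=w[w>0]
    k=np.bincount(w).argmax(); m=(l==k).astype(np.uint8)
    c=max(cv2.findContours(m,cv2.RETR_EXTERNAL,cv2.CHAIN_APPROX_NONE)[0],key=cv2.contourArea)
    c=cv2.convexHull(c); M=cv2.moments(c); return np.array([M['m10'],M['m01']])/M['m00'],M['m00'],m
def fit_cyl(p,uv,mask,r,z0,z1):
    c,a,m=blob(mask,uv); x0=at_z(p,c,(z0+z1)/2)[:2]
    s=least_squares(lambda x:cyl_mask(p,x,r,z0,z1)[0]-c,x0); return s.x,a,cyl_mask(p,s.x,r,z0,z1)[1]
def green(p):
    h=cv2.cvtColor(p['frame'],cv2.COLOR_RGB2HSV); return (h[...,0]>60)&(h[...,0]<95)&(h[...,1]>120)
def plate(p,g,yaw):
    """fit clamp pose: sample points on the 3 visible edges, move along normals to max gradient"""
    img=cv2.cvtColor(p['frame'],cv2.COLOR_RGB2LAB).astype(float); img=cv2.GaussianBlur(img,(0,0),1)
    E=[]
    for t in np.linspace(-.05,.03,14): E.append(((t,.06),(0,1)))
    for t in np.linspace(-.09,.05,20): E+= [((-.063,t),(-1,0)),((.041,t),(1,0))]
    for t in np.linspace(-.02,.03,8): E.append(((t,-.105),(0,-1)))
    x=np.array([*g,yaw])
    W=lambda q,x:np.array([x[0]+np.cos(x[2])*q[0]-np.sin(x[2])*q[1],x[1]+np.sin(x[2])*q[0]+np.cos(x[2])*q[1],.012])
    for win in(.015,.008,.005,.005):
        obs=[]
        for q,n in E:
            ds=np.arange(-win,win,.0005); px=np.array([proj(p,W((q[0]+d*n[0],q[1]+d*n[1]),x)) for d in ds]).astype(np.float32)
            if (px<2).any() or (px[:,0]>557).any() or (px[:,1]>417).any(): continue
            pr=np.stack([cv2.remap(img[...,k].astype(np.float32),px[:,0],px[:,1],cv2.INTER_LINEAR).ravel() for k in range(3)],1)
            k=3; gr=np.linalg.norm(pr[2*k:]-pr[:-2*k],axis=1); i=gr.argmax()
            if gr[i]>12: obs.append((q,n,ds[i+k]))
        def res(y):
            o=[]
            for q,n,d in obs:
                tgt=W((q[0]+d*n[0],q[1]+d*n[1]),x); a=np.array([np.cos(y[2])*n[0]-np.sin(y[2])*n[1],np.sin(y[2])*n[0]+np.cos(y[2])*n[1]])
                o.append(((tgt-W(q,y))[:2]@a)*1000)
            return o
        s=least_squares(res,x,loss='soft_l1',x_scale=[.001,.001,.01]); x=s.x
    return x,len(obs),np.median(np.abs(res(x)))
def rel(x,q): return np.array([x[0]+np.cos(x[2])*q[0]-np.sin(x[2])*q[1],x[1]+np.sin(x[2])*q[0]+np.cos(x[2])*q[1]])
E
python3 - <<'E'
from fit import *
np.set_printoptions(precision=4,suppress=True)
p=snap('wrist'); 
print('sample',fit_cyl(p,(321,138),green(p),.016,.012,.033))
x,n,r=plate(p,(.575,.04),.26); print('clamp',x,n,r); S=rel(x,(0,.025)); print('seat',S,'pivot',rel(x,(0,-.06)))
f=p['frame'].copy()
f=cv2.resize(f,None,fx=3,fy=3,interpolation=cv2.INTER_CUBIC)
def dot(X,c):
    u=proj(p,X)*3; cv2.circle(f,(int(u[0]+1),int(u[1]+1)),3,c,-1)
for q in[(-.063,.06),(.041,.06),(.041,-.105),(-.063,-.105)]: dot([*rel(x,q),.012],(255,0,0))
dot([*S,.012],(255,0,255)); dot([*rel(x,(0,-.06)),.04],(255,255,0))
a=.5; dot([*rel(x,(-.095*np.cos(a),-.06-.095*np.sin(a))),.091],(0,255,255))
save(p,'w2c.png',cv2.resize(f[330:1230,750:1260],(453,600*900//900*1)) if 0 else f[320:1250,740:1280][::1])
i=cv2.imread('pics/w2c.png'); cv2.imwrite('pics/w2c.png',cv2.resize(i,None,fx=600/930,fy=600/930,interpolation=cv2.INTER_AREA))
E
```

```text
Traceback (most recent call last):
  File "fit.py", line 13, in fit_cyl
    c,a,m=blob(mask,uv); x0=at_z(p,c,(z0+z1)/2)[:2]
          ~~~~^^^^^^^^^
  File "fit.py", line 9, in blob
    k=np.bincount(w).argmax(); m=(l==k).astype(np.uint8)
ValueError: attempt to get argmax of an empty sequence
```

```bash
sed -i 's/v-4:v+5,u-4:u+5/v-9:v+10,u-9:u+10/; s/h\[...,0\]>60)&(h\[...,0\]<95)&(h\[...,1\]>120/h[...,0]>50)\&(h[...,0]<95)\&(h[...,1]>100/' fit.py
python3 - <<'E'
from fit import *
np.set_printoptions(precision=4,suppress=True)
p=snap('wrist'); h=cv2.cvtColor(p['frame'],cv2.COLOR_RGB2HSV); print(h[128,321],h[148,321])
print('sample',fit_cyl(p,(321,138),green(p),.016,.012,.033))
x,n,r=plate(p,(.575,.04),.26); print('clamp',x,n,r); S=rel(x,(0,.025)); print('seat',S,'pivot',rel(x,(0,-.06)))
f=p['frame'].copy()
f=cv2.resize(f,None,fx=3,fy=3,interpolation=cv2.INTER_CUBIC)
def dot(X,c):
    u=proj(p,X)*3; cv2.circle(f,(int(u[0]+1),int(u[1]+1)),3,c,-1)
for q in[(-.063,.06),(.041,.06),(.041,-.105),(-.063,-.105)]: dot([*rel(x,q),.012],(255,0,0))
dot([*S,.012],(255,0,255)); dot([*rel(x,(0,-.06)),.04],(255,255,0))
a=.5; dot([*rel(x,(-.095*np.cos(a),-.06-.095*np.sin(a))),.091],(0,255,255))
save(p,'w2c.png',cv2.resize(f[320:1250,740:1280],None,fx=600/930,fy=600/930,interpolation=cv2.INTER_AREA))
E
```

```text
[ 62  51 145] [ 69 115 159]
sample (array([0.5042, 0.2609]), 616.5, 805.6418027204927)
clamp [0.5824 0.0529 0.2726] 62 0.999999999999959
seat [0.5757 0.077 ] pivot [ 0.5986 -0.0049]
```

View pics/w2c.png

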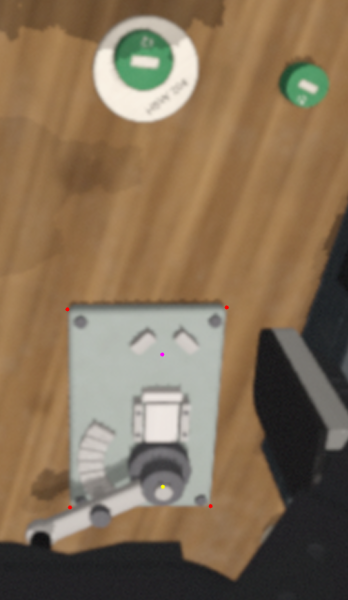

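The enlarged crop shows the middle-sized green sample on the white block at (142,60) and the small one apart at (304,85). The clamp fit dots lie on the plate corners. Next I move over the sample.

Run:
```python
from h import *
plan([.506,.261,.13],1.843)
```

```text
shift(cur axes) [ 38.2  43.4 130.3] rot [ 0.   -0.   -0.52] shift(target axes) [ 37.8  43.8 130.3] rows>= 4.0 1.0
```

step_arm(xyz=[[9.5, 11, 32.5], [9.5, 11, 32.5], [9.5, 11, 32.5], [9.5, 11, 32.5], [0, 0, 0], [0, 0, 0]], rot=[[0, 0, 0], [0, 0, 0], [0, 0, 0], [0, 0, 0], [0, 0, 0], [0, 0, 0]], claw=[70, 70, 70, 70, 70, 70])

```text
t: 3.78
position: [0.5055, 0.2606, 0.1284]
eef_rot: [-3.137, 0.002, 1.834]
wrist_force: [0.0, 0.5, -0.0]
opening: 0.701
grip_force: 0.0
```

Run:
```python
from fit import *
np.set_printoptions(precision=4,suppress=True)
p=snap('wrist'); save(p,'w3.png')
r=viewer.find_in(p,'sample_mid'); print([(a['xy'],a['conf']) for a in r[:3]]); u=r[0]['xy']
for z in(.0225,.033): print(at_z(p,u,z))
for s in(100,80,60,40):
    h=cv2.cvtColor(p['frame'],cv2.COLOR_RGB2HSV); g=(h[...,0]>50)&(h[...,0]<95)&(h[...,1]>s)
    print(s,fit_cyl(p,u,g,.016,.012,.033))
plan([.506,.261,.04],1.843)
```

```text
[([281.5, 211.5], 0.92), ([180.0, 112.1], 0.85), ([399.3, 226.6], 0.7)]
[0.5051 0.2608 0.0225]
[0.5042 0.2645 0.033 ]
100 (array([0.504 , 0.2611]), 1509.5, 1793.8974615214393)
80 (array([0.5039, 0.2611]), 1559.5, 1793.9507437157445)
60 (array([0.504, 0.261]), 1601.0, 1793.770708351396)
40 (array([0.504, 0.261]), 1634.5, 1793.6989172708709)
shift(cur axes) [ 0.7 -1.4 91.8] rot [ 0.1  -0.01 -0.59] shift(target axes) [ 0.7 -1.2 91.8] rows>= 3.0 1.0
```

View pics/w3.png

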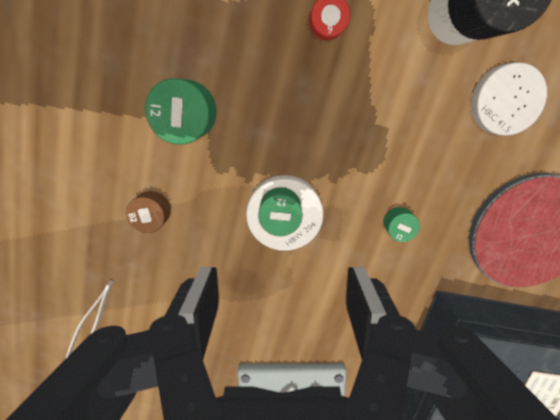

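step_arm(xyz=[[0.3, -0.5, 30], [0.3, 0, 30], [0, 0, 20], [0, 0, 13], [0, 0, 0], [0, 0, 0]], rot=[[0, 0, -0.5], [0, 0, 0], [0, 0, 0], [0, 0, 0], [0, 0, 0], [0, 0, 0]], claw=[70, 70, 70, 70, 65, 55])

```text
t: 4.38
position: [0.5069, 0.2616, 0.0389]
eef_rot: [3.14, -0.001, 1.842]
wrist_force: [0.7, 0.6, -0.4]
opening: 0.554
grip_force: 0.0
```

Run:
```python
from fit import *
p=snap('side'); f=p['frame']
s=bot.state(); print(s['position'],s['opening'],s['wrist_force'])
for y in(.2805,.2415): pass
c=f[165:225,225:305]; a=cv2.resize(c,(800,600),interpolation=cv2.INTER_CUBIC); save(p,'s4.png',a)
plan([.5045,.261,.035],1.843)
```

```text
[0.50727639 0.26186526 0.03934196] 0.5506124975311915 [-0.31714037  1.07333214  0.06109927]
shift(cur axes) [-0.1 -2.9  4.3] rot [ 0.18 -0.05 -0.08] shift(target axes) [-0.1 -2.9  4.3] rows>= 1.0 1.0
```

View pics/s4.png

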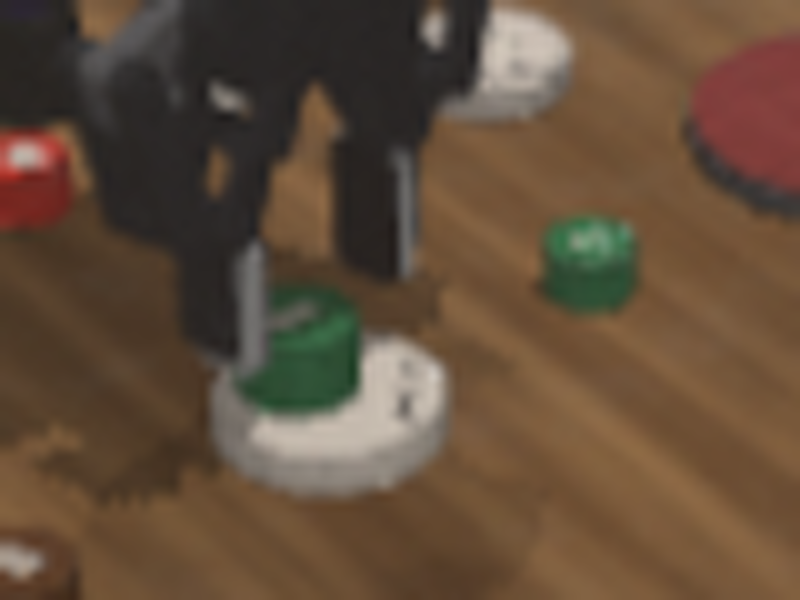

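Run:
```python
from fit import *
p=snap('side')
T=pose()
for o in(-.0234,):
  for xx in (-.011,.011):
    for z in(.017,.022,.027,.032):
        X=(T@np.array([xx,o,0,1]))[:3]; X[2]=z; print(xx,z,(proj(p,X)-[225,165])*10)
```

```text
-0.011 0.017 [272.01620686 411.25444532]
-0.011 0.022 [271.22568562 394.48251416]
-0.011 0.027 [270.43118314 377.62841335]
-0.011 0.032 [269.63266828 360.69151597]
0.011 0.017 [207.29181302 380.58892414]
0.011 0.022 [206.35266651 363.9160129 ]
0.011 0.027 [205.40883072 347.16222166]
0.011 0.032 [204.46026926 330.32693927]
```

step_arm(xyz=[[0, -2.5, 2.5], [0, 0, 0], [0, 0, 0], [0, 0, 0], [0, 0, 0], [0, 0, 0]], rot=[[0, 0, 0], [0, 0, 0], [0, 0, 0], [0, 0, 0], [0, 0, 0], [0, 0, 0]], claw=[50, 40, 20, 10, 10, 10])

```text
t: 4.98
position: [0.5036, 0.261, 0.036]
eef_rot: [3.141, -0.001, 1.842]
wrist_force: [-2.5, -0.7, 7.5]
opening: 0.333
grip_force: 58.7
```

Run:
```python
from fit import *
s=bot.state(); print(s['position'],s['opening'],s['wrist_force'],s['grip_force'])
p=snap('side'); f=p['frame']
c=f[165:225,225:305]; save(p,'s5.png',cv2.resize(c,(640,480),interpolation=cv2.INTER_CUBIC))
```

```text
[0.50360349 0.26103876 0.03601529] 0.33285658860812606 [-2.49578019 -0.66715934  7.46046489] 58.66754509799648
```

View pics/s5.png

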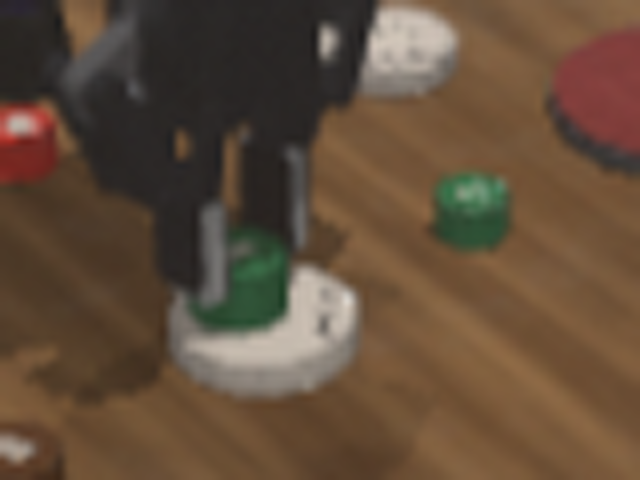

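step_arm(xyz=[[0, 0, -10], [0, 0, -25], [0, 0, -30], [0, 0, -30], [0, 0, 0]], rot=[[0, 0, 0], [0, 0, 0], [0, 0, 0], [0, 0, 0], [0, 0, 0]], claw=[10, 10, 10, 10, 10])

```text
t: 5.45
position: [0.507, 0.2625, 0.1361]
eef_rot: [3.131, -0.003, 1.842]
wrist_force: [1.5, 0.8, 0.6]
opening: 0.336
grip_force: 59.5
```

Run:
```python
from fit import *
s=bot.state(); print(s['position'],s['opening'],s['wrist_force'],s['grip_force'])
p=snap('wrist'); x,n,r=plate(p,(.5824,.0529),.2726); print('clamp',x,n,r)
plan([.5768,.0732,.13],1.843)
```

```text
[0.50699115 0.26245055 0.13614336] 0.33559681967871074 [1.51045075 0.80935034 0.62644625] 59.47101457044482
clamp [0.63443354 0.06708539 0.24489769] 7 0.5000000000000168
shift(cur axes) [-201.    17.9    3.4] rot [ 0.41 -0.14 -0.05] shift(target axes) [-201.    17.7    3.7] rows>= 5.0 1.0
```

step_arm(xyz=[[-25, 2.5, 0], [-35, 3, 0], [-35, 3, 0], [-35, 3, 0], [-35, 3, 0], [-25, 2.5, 0], [-11, 1, 0], [0, 0, 0], [0, 0, 0], [0, 0, 0]], rot=[[0, 0, 0], [0, 0, 0], [0, 0, 0], [0, 0, 0], [0, 0, 0], [0, 0, 0], [0, 0, 0], [0, 0, 0], [0, 0, 0], [0, 0, 0]], claw=[10, 10, 10, 10, 10, 10, 10, 10, 10, 10])

```text
t: 6.33
position: [0.5739, 0.0744, 0.1294]
eef_rot: [-3.141, -0.001, 1.845]
wrist_force: [0.9, 0.5, -0.2]
opening: 0.335
grip_force: 59.5
```

Run:
```python
from fit import *
s=bot.state(); print(s['position'],s['eef_rot'],s['opening'],s['wrist_force'],s['grip_force'])
p=snap('wrist'); x,n,r=plate(p,(.5824,.0529),.2726); print('clamp',x,n,r)
x2=(.5824,.0529,.2726)
f=cv2.resize(p['frame'],None,fx=2,fy=2,interpolation=cv2.INTER_CUBIC)
def dot(X,c):
    u=proj(p,X)*2; cv2.circle(f,(int(u[0]+1),int(u[1]+1)),2,c,-1)
for y,c in((x,(255,0,0)),(x2,(0,0,255))):
    for q in[(-.063,.06),(.041,.06),(0,.025),(-.063,0),(.041,0),(0,.06)]: dot([*rel(y,q),.012],c)
    for q in[(0,.025+.0226),(-.023,.027),(.023,.027),(.0113,.0363),(-.0113,.0363)]: dot([*rel(y,q),.02],(255,255,0) if c[0] else (0,255,255))
    print(rel(y,(0,.025)),rel(y,(0,-.06)))
save(p,'w6.png',f[180:780,160:960])
```

```text
[0.57387094 0.07439222 0.12935674] [-3.14068286e+00 -1.46018257e-03  1.84480760e+00] 0.3348541365714922 [ 0.85742638  0.53115683 -0.20999575] 59.46622336981818
clamp [0.58282607 0.05296791 0.27876169] 57 1.4999999999999807
[0.57594694 0.07700284] [ 0.599336  -0.0047159]
[0.57566909 0.07697685] [ 0.59855418 -0.00488445]
```

View pics/w6.png

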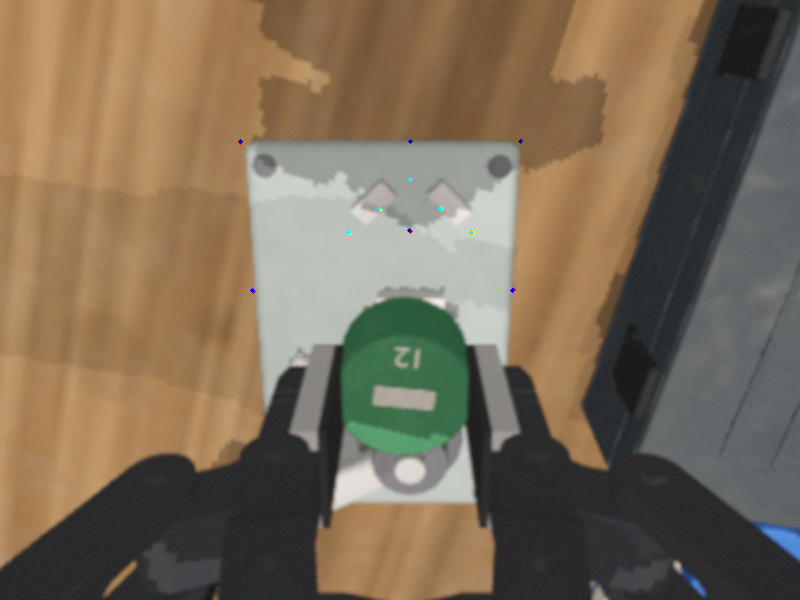

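Run:
```python
from fit import *
p=snap('wrist')
T=pose()
for q in [(0,0,.003),(.016,0,.003),(-.016,0,.003),(.016,0,.024)]: print((proj(p,(T@np.array([*q,1]))[:3])-[80,90])*2)
plan([.5771,.0732,.037],1.8465)
```

```text
[402.26520668 397.31884613]
[402.13541493 334.57964391]
[402.38694521 455.74079208]
[402.29735624 295.67701062]
shift(cur axes) [-2.1  2.7 92.5] rot [-0.03 -0.06 -0.06] shift(target axes) [-2.   2.6 92.6] rows>= 3.0 1.0
```

step_arm(xyz=[[-1, 1.5, 25], [-1, 1, 25], [0, 0, 20], [0, 0, 12], [0, 0, 6], [0, 0, 0], [0, 0, 0]], rot=[[0, 0, 0], [0, 0, 0], [0, 0, 0], [0, 0, 0], [0, 0, 0], [0, 0, 0], [0, 0, 0]], claw=[10, 10, 10, 10, 10, 10, 10])

```text
t: 7.02
position: [0.578, 0.0712, 0.0423]
eef_rot: [3.141, 0.0, 1.843]
wrist_force: [-0.4, -0.4, 0.0]
opening: 0.34
grip_force: 59.5
```

Run:
```python
from fit import *
s=bot.state(); print(s['position'],s['eef_rot'],s['wrist_force'],s['grip_force'])
plan([.5771,.0732,.037],1.8465)
```

```text
[0.57803494 0.0711966  0.04229148] [3.14092755e+00 2.64638777e-07 1.84269862e+00] [-0.35279962 -0.38587096  0.04238965] 59.46975939092226
shift(cur axes) [ 2.2 -0.4  5.3] rot [ 0.04  0.   -0.22] shift(target axes) [ 2.2 -0.4  5.3] rows>= 1.0 1.0
```

step_arm(xyz=[[2, -0.4, 3], [0, 0, 2], [0, 0, 0], [0, 0, 0]], rot=[[0, 0, 0], [0, 0, 0], [0, 0, 0], [0, 0, 0]], claw=[10, 10, 10, 10])

```text
t: 7.35
position: [0.577, 0.0727, 0.0372]
eef_rot: [3.141, -0.0, 1.842]
wrist_force: [-0.1, -0.8, -1.0]
opening: 0.342
grip_force: 59.5
```

Run:
```python
from fit import *
s=bot.state(); print(s['position'],s['wrist_force'],s['grip_force'])
plan([.5771,.0732,.0365],1.8465)
p=snap('side'); save(p,'s7.png',cv2.resize(p['frame'][190:280,290:410],(800,600),interpolation=cv2.INTER_CUBIC))
```

```text
[0.57698286 0.0726912  0.0372415 ] [-0.08747329 -0.78849688 -1.02136935] 59.468927120324224
shift(cur axes) [0.5 0.2 0.7] rot [ 0.05 -0.   -0.25] shift(target axes) [0.5 0.3 0.7] rows>= 1.0 1.0
```

View pics/s7.png

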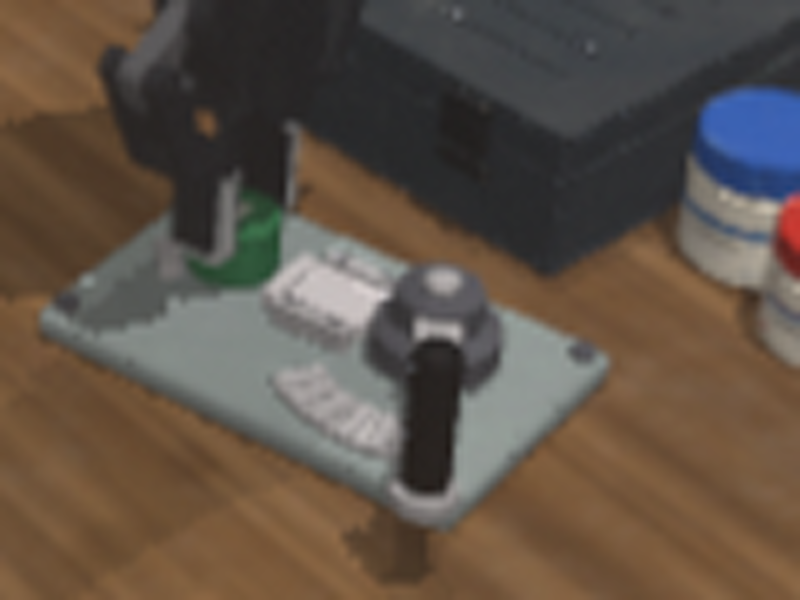

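step_arm(xyz=[[0.5, 0, 0.8], [0, 0, 0.5], [0, 0, 0], [0, 0, 0], [0, 0, 0], [0, 0, 0], [0, 0, 0]], rot=[[0, 0, 0], [0, 0, 0], [0, 0, 0], [0, 0, 0], [0, 0, 0], [0, 0, 0], [0, 0, 0]], claw=[10, 10, 10, 30, 42, 50, 60])

```text
t: 7.98
position: [0.5765, 0.073, 0.0353]
eef_rot: [-3.141, 0.0, 1.842]
wrist_force: [-0.4, 0.0, -0.0]
opening: 0.6
grip_force: 0.0
```

step_arm(xyz=[[0, 0, -10], [0, 0, -25], [0, 0, -30], [0, 0, -30], [0, 0, 0], [0, 0, 0]], rot=[[0, 0, 0], [0, 0, 0], [0, 0, 0], [0, 0, 0], [0, 0, 0], [0, 0, 0]], claw=[65, 65, 65, 65, 65, 65])

```text
t: 8.48
position: [0.578, 0.0733, 0.133]
eef_rot: [3.137, -0.0, 1.842]
wrist_force: [-0.1, 0.7, -1.0]
opening: 0.65
grip_force: 0.0
```

Run:
```python
from fit import *
np.set_printoptions(precision=4,suppress=True)
s=bot.state(); print(s['position'],s['eef_rot'],s['qpos'])
p=snap('wrist'); r=viewer.find_in(p,'sample_mid'); print([(a['xy'],a['conf']) for a in r[:3]])
h=cv2.cvtColor(p['frame'],cv2.COLOR_RGB2HSV); g=(h[...,0]>50)&(h[...,0]<95)&(h[...,1]>80)
u=proj(p,[.577,.073,.0225]);print(u)
c=fit_cyl(p,u,g,.016,.012,.033); print(c)
x=(.5826,.0529,.2755); d=c[0]-x[:2]; ca,sa=np.cos(x[2]),np.sin(x[2]); print('in clamp',ca*d[0]+sa*d[1],-sa*d[0]+ca*d[1])
save(p,'w8.png')
q=snap('top'); q2=snap('side')
for m in(q,q2):
    for th in('grip_post','post_mid'):
        for a in viewer.find_in(m,th)[:2]: print(th,a['xy'],a['conf'],at_z(m,a['xy'],.065))
P=rel(x,(-.095*np.cos(.5),-.06-.095*np.sin(.5))); print('post pred',P,proj(q,[*P,.065]),proj(q2,[*P,.065]),'pivot',rel(x,(0,-.06)))
```

```text
[0.578  0.0733 0.133 ] [ 3.1369 -0.      1.8421] [-0.4343  0.4966  0.3238  1.8787 -0.2147  0.7953  0.2748]
[([279.4, 212.7], 0.78)]
[279.1701 210.2377]
(array([0.5773, 0.0731]), 1546.0, 1726.4897483489476)
in clamp 0.00036813509522235204 0.020872078103524597
grip_post [353.4, 254.7] 0.7 [ 0.5223 -0.0791  0.065 ]
grip_post [226.1, 180.7] 0.41 [0.4587 0.3184 0.065 ]
post_mid [351.1, 253.2] 0.76 [ 0.5217 -0.0731  0.065 ]
post pred [ 0.5311 -0.0713] [372.7416 200.9565] [354.0117 251.0034] pivot [ 0.5989 -0.0048]
```

Run:
```python
from h import *
plan([.531,-.073,.135],.475)
```

```text
shift(cur axes) [-128.5  -82.6   -5.2] rot [-8.000e-02  7.000e-02  7.832e+01] shift(target axes) [-106.9  109.1   -5.4] rows>= 4.0 11.0
```

step_arm(xyz=[[-26, -16.5, 0], [-26, -16.5, 0], [-26, -16.5, 0], [-26, -16.5, 0], [-24.5, -16.5, 0], [0, 0, 0]], rot=[[0, 0, 0], [0, 0, 0], [0, 0, 0], [0, 0, 0], [0, 0, 0], [0, 0, 0]], claw=[70, 70, 70, 70, 70, 70])

```text
t: 9.38
position: [0.5292, -0.0798, 0.1304]
eef_rot: [-3.139, 0.003, 1.833]
wrist_force: [-0.0, -1.7, -0.7]
opening: 0.694
grip_force: 0.0
```

step_arm(xyz=[[0, 0, 0], [0, 0, 0], [0, 0, 0], [0, 0, 0], [0, 0, 0], [0, 0, 0], [0, 0, 0], [0, 0, 0], [0, 0, 0], [0, 0, 0], [0, 0, 0], [0, 0, 0]], rot=[[0, 0, 7.1], [0, 0, 7.1], [0, 0, 7.1], [0, 0, 7.1], [0, 0, 7.1], [0, 0, 7.1], [0, 0, 7.1], [0, 0, 7.1], [0, 0, 7.1], [0, 0, 7.1], [0, 0, 7.1], [0, 0, 0]], claw=[70, 70, 70, 70, 70, 70, 70, 70, 70, 70, 70, 70])

```text
t: 10.38
position: [0.5314, -0.0726, 0.13]
eef_rot: [3.141, 0.001, 0.476]
wrist_force: [0.2, -0.1, 0.5]
opening: 0.704
grip_force: 0.0
```

Run:
```python
from fit import *
np.set_printoptions(precision=4,suppress=True)
s=bot.state(); print(s['position'],s['eef_rot'],s['qpos'],s['wrist_force'])
p=snap('wrist'); save(p,'w9.png'); x=(.5826,.0529,.2755)
for th,z in(('post_mid',.068),('grip_post',.065),('lever',.035)):
    for a in viewer.find_in(p,th)[:2]: print(th,a['xy'],a['conf'],at_z(p,a['xy'],z),at_z(p,a['xy'],.091))
P=rel(x,(-.095*np.cos(.5),-.06-.095*np.sin(.5)))
f=cv2.resize(p['frame'],None,fx=1.4,fy=1.4)
for z in(.038,.068,.091): 
    u=proj(p,[*P,z]); print(z,u); cv2.circle(f,tuple(int(v*1.4) for v in u),2,(255,0,0),-1)
save(p,'w9.png',f)
plan([*P,.062],.475)
```

```text
[ 0.5314 -0.0726  0.13  ] [3.1413 0.0012 0.4763] [-0.4694  0.4976  0.6898  2.0052 -0.4403  0.7905 -0.6163] [ 0.1789 -0.0849  0.48  ]
post_mid [282.8, 236.2] 0.97 [ 0.5315 -0.0727  0.068 ] [ 0.5405 -0.068   0.091 ]
grip_post [204.4, 90.8] 0.22 [0.5879 0.0048 0.065 ] [ 0.5904 -0.0002  0.091 ]
lever [259.1, 116.9] 0.89 [ 0.5862 -0.0273  0.035 ] [ 0.5914 -0.0287  0.091 ]
0.038 [280.7735 218.5966]
0.068 [280.6157 235.8141]
0.091 [280.4631 252.4992]
shift(cur axes) [ 0.2 -1.4 68.4] rot [-0.01  0.01  0.39] shift(target axes) [ 0.2 -1.4 68.4] rows>= 2.0 1.0
```

View pics/w9.png

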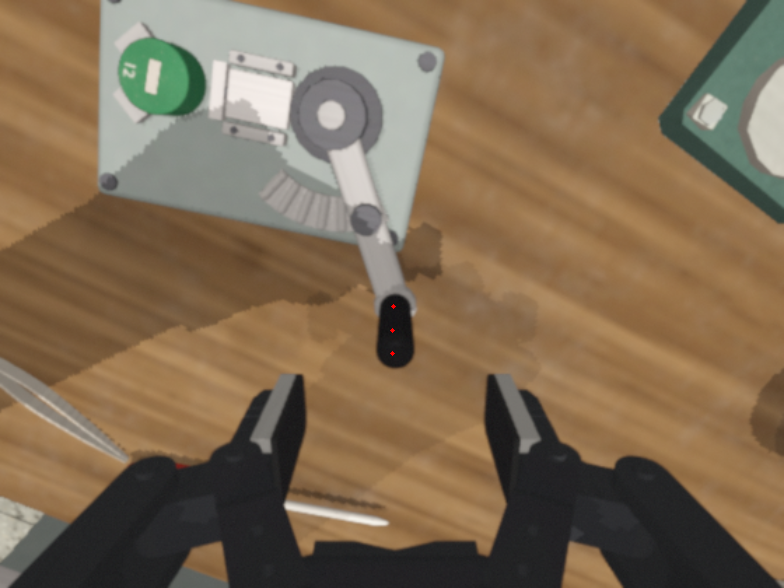

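The picture shows the sample standing in front of the V at (155,75), the post at (395,330) right under the grasp, and the fit dots on the post. I descend and grip it.

step_arm(xyz=[[0, 0, 20], [0, 0, 25], [0, 0, 15], [0, 0, 8], [0, 0, 0], [0, 0, 0], [0, 0, 0], [0, 0, 0], [0, 0, 0], [0, 0, 0], [0, 0, 0], [0, 0, 0]], rot=[[0, 0, 0], [0, 0, 0], [0, 0, 0], [0, 0, 0], [0, 0, 0], [0, 0, 0], [0, 0, 0], [0, 0, 0], [0, 0, 0], [0, 0, 0], [0, 0, 0], [0, 0, 0]], claw=[70, 70, 70, 70, 60, 40, 25, 10, 0, 0, 0, 0])

```text
t: 11.58
position: [0.5321, -0.0725, 0.0636]
eef_rot: [-3.141, -0.002, 0.479]
wrist_force: [-1.2, 1.3, 6.8]
opening: 0.174
grip_force: 58.4
```

```bash
cat >> fit.py <<'E'
CL=(.5826,.0529,.2755); PIV=rel(CL,(0,-.06))
def lev(pos):
    d=pos[:2]-PIV; a=np.arctan2(d[1],d[0])-CL[2]-np.pi; a=(a+np.pi)%(2*np.pi)-np.pi
    return .5-a, np.linalg.norm(d)*1000
def target(th): a=CL[2]+np.pi+.5-th; return PIV+.095*np.array([np.cos(a),np.sin(a)])
E
python3 - <<'E'
from fit import *
np.set_printoptions(precision=4,suppress=True)
s=bot.state(); print(s['position'],s['eef_rot'],s['qpos'],s['wrist_force'],s['grip_force'],s['opening'],'lever',lev(s['position']))
R=Ro.from_euler('xyz',s['eef_rot']).as_matrix(); o=target(0)
for th in(.1,.2,.3,.4,.5,.6): print(th,(R.T@np.r_[target(th)-o,0])*1000)
E
```

```text
[ 0.5321 -0.0725  0.0636] [-3.1414 -0.0016  0.4795] [-0.3943  0.6026  0.5988  2.0286 -0.5432  0.6689 -0.5315] [-1.2132  1.342   6.823 ] 58.37250609474722 0.17381221691282994 lever (np.float64(-0.016123009598657312), np.float64(95.122741083143))
0.1 [-2.3126 -9.2101 -0.0019]
0.2 [ -3.6941 -18.6052  -0.0022]
0.3 [ -4.1308 -28.0912  -0.001 ]
0.4 [ -3.6183 -37.5734   0.0018]
0.5 [ -2.1617 -46.957    0.006 ]
0.6 [  0.2244 -56.1484   0.0117]
```

step_arm(xyz=[[-0.8, -3.1, 0], [-0.8, -3.1, 0], [-0.7, -3, 0], [-0.5, -3.1, 0], [-0.5, -3.1, 0], [-0.4, -3.2, 0], [-0.1, -3.2, 0], [-0.1, -3.2, 0], [-0.2, -3.1, 0], [0.1, -3.2, 0], [0.2, -3.2, 0], [0.2, -3.1, 0]], rot=[[0, 0, 0], [0, 0, 0], [0, 0, 0], [0, 0, 0], [0, 0, 0], [0, 0, 0], [0, 0, 0], [0, 0, 0], [0, 0, 0], [0, 0, 0], [0, 0, 0], [0, 0, 0]], claw=[0, 0, 0, 0, 0, 0, 0, 0, 0, 0, 0, 0])

```text
t: 12.58
position: [0.5121, -0.0421, 0.0636]
eef_rot: [3.139, -0.002, 0.478]
wrist_force: [1.0, -4.0, 8.0]
opening: 0.173
grip_force: 60.3
```

Run:
```python
from fit import *
np.set_printoptions(precision=4,suppress=True)
s=bot.state(); print(s['position'],s['eef_rot'],s['wrist_force'],s['grip_force'],s['opening'],'lever',lev(s['position']))
p=snap('wrist'); save(p,'w10.png')
for a in viewer.find_in(p,'grip_post')[:2]+viewer.find_in(p,'sample_mid')[:2]: print(a)
```

```text
[ 0.5121 -0.0421  0.0636] [ 3.1391 -0.0022  0.4783] [ 1.0075 -4.0313  7.9564] 60.299473814084195 0.17318645384811684 lever (np.float64(0.3702802187998282), np.float64(94.43731633377331))
{'xy': [283.2, 304.0], 'conf': 0.95}
{'xy': [120.9, 34.1], 'conf': 0.94}
```

step_arm(xyz=[[0.5, -3.1, 0], [0.5, -3.1, 0], [0.5, -3.2, 0], [0.8, -3.1, 0], [0.8, -3.1, 0], [0.8, -3, 0], [0, 0, 0], [0, 0, 0], [0, 0, 0]], rot=[[0, 0, 0], [0, 0, 0], [0, 0, 0], [0, 0, 0], [0, 0, 0], [0, 0, 0], [0, 0, 0], [0, 0, 0], [0, 0, 0]], claw=[0, 0, 0, 0, 0, 0, 0, 0, 0])

```text
t: 13.48
position: [0.5066, -0.0232, 0.0635]
eef_rot: [3.141, -0.002, 0.479]
wrist_force: [0.2, -4.8, 9.3]
opening: 0.171
grip_force: 60.5
```

Run:
```python
from fit import *
np.set_printoptions(precision=4,suppress=True)
s=bot.state(); print(s['position'],s['wrist_force'],s['grip_force'],s['opening'],'lever',lev(s['position']))
for n in('wrist','top','side'):
    p=snap(n); save(p,n+'11.png')
    for th in('post_mid','sample_mid'):
        for a in viewer.find_in(p,th)[:3]:
            X=at_z(p,a['xy'],.0225 if th[0]=='s' else .068); d=X[:2]-np.array(CL[:2]); c,s_=np.cos(CL[2]),np.sin(CL[2])
            print(n,th,a['xy'],round(a['conf'],2),X,'clamp mm',1000*(c*d[0]+s_*d[1]),1000*(-s_*d[0]+c*d[1]), lev(X) if th[0]=='p' else '')
```

```text
[ 0.5066 -0.0232  0.0635] [ 0.2255 -4.7625  9.2953] 60.50802570884116 0.17103217842646046 lever (np.float64(0.5792878246858351), np.float64(94.10980360496676))
wrist post_mid [279.3, 302.5] 0.6 [ 0.5038 -0.0228  0.068 ] clamp mm -96.45509200161837 -51.403999196381314 (np.float64(0.5888843845899752), np.float64(96.83736883484845))
wrist sample_mid [158.1, 41.3] 0.69 [0.5756 0.0778 0.0225] clamp mm 0.040031372064852286 25.86723314171398 
top sample_mid [293.2, 181.6] 0.69 [0.5811 0.0741 0.0225] clamp mm 4.327815398520372 20.855049694256987 
top sample_mid [169.6, 268.5] 0.67 [0.4134 0.3123 0.0225] clamp mm -92.27170652994818 295.619734705677 
side sample_mid [211.5, 203.0] 0.85 [0.4083 0.3087 0.0225] clamp mm -98.10745131085399 293.59990552704284 
side sample_mid [225.0, 224.4] 0.53 [0.3914 0.2098 0.0225] clamp mm -141.3478959102746 202.95620470971457
```

Run:
```python
from h import *
print(bot.finish_job())
```

```text
the job is handed in; nothing more can be done
None
```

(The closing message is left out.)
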